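# Rake the plaster owl out of the drying rack and stand it on the banding wheel

## Task

The plaster owl has dried on its blue tray deep inside the low wire rack: draw the kiln rake out of the tool cubby, lay it on the table and take it again by its handle, hook its blade behind the tray's near wall from inside the tray, and draw the tray out until the owl is clear of the rack. Then lay the rake down flat on the table, blade down and off the tray, and gently stand the owl upright in the middle of the banding wheel. Never drop or topple the owl, leave the tray flat on the table, and leave the green bowl, the jar and the other tool in the cubby where they are.

Things in the scene. Friction and masses are not known exactly. Their poses are not given: they have to be found in the camera images.
- rack: Fixed wire drying rack on the table, no floor: 280 mm deep (x), 260 wide (y), wire top 128 high, 124 clear under it. Origin on the table, centre of the footprint. Open at its front, the -x side (edge at x = -140 mm, a post of 5 mm radius at each end, y +-130); top and back are wired, a rail on each side. A gripper's body does not fit under the top.
- tray: Loose blue tray on the table in the rack, 140 (x) by 120 (y) by 20 mm high, walls and floor 4 mm thick, about 0.25 kg (varies). Origin: centre of the underside. Its -x wall (inner face x = -66 mm) is the near wall, turned to the rack's open front; at the start it is 70 to 100 mm inside the front edge.
- owl: White plaster owl standing on the tray floor, 93 mm high (ear tips 99), about 0.22 kg, round: 48 mm diameter from 14 to 62 mm above its foot, foot 54 mm; wings stand out 1 to 2 mm at its +-y sides. Origin: centre of the foot, z up, face to -x. At the start 5 to 15 mm beyond the tray's centre (tray +x), within 8 mm sideways.
- rake: Kiln rake, 210 mm long (x), 0.17 kg. Origin: underside, mid-length; z up. Wooden handle x -105 to -5 mm, 22 wide, 34 high. Steel bar 8 wide, 22 to 32 above the underside, from handle to blade. Blade x 101 to 105, 50 wide, underside to 32 up, so 22 below the bar. Starts on the table, handle in one cubby cell, 90 to 102 mm of blade end showing. Held near the handle's end it reaches under the rack.
- cubby: Fixed wooden tool cubby on the table, 130 deep (x), 104 wide (y), 53 mm high, open on its -x side and underneath, with two cells 43 mm wide side by side (centres y +-24 mm). Origin on the table, centre of the footprint. Either cell may hold the rake; tools draw straight out towards its -x.
- stick: Bystander: loose wooden modelling stick with an orange end, 110 mm long, 22 mm wide, lying in the other cell of the cubby, its orange end showing by at most 18 mm. Origin on the underside, 18 mm short of the orange end.
- wheel_top (a point): Centre of the top face of the banding wheel, a metal turntable disc of 136 mm diameter whose flat top is 58 mm above the table; it can spin on its fixed iron foot.
- bowl: Bystander: loose green mixing bowl, 110 mm rim diameter, 45 mm high. Origin at the centre of the underside.
- jar: Bystander: loose white jar with a red lid, 64 mm diameter, 100 mm high. Origin at the centre of the underside.
- rake_blade (a point): Middle of the lower edge of the rake's blade (rake x = 103 mm, on its underside).
Not all that is in view belongs to the job. There is more than one size of the owl; the job needs the middle-sized.

How it is judged:
On the way, in this order (a step that is already met when the one before it is completed fails the run):
1. the rake, drawn at least 40 mm out of the cubby, lies on the table let go of (x of rake in the frame of cubby below -0.1 m and height (world z) of rake below 0.008 m and contact force between the fingers and rake below 0.05 N), for 0.1 s.
2. held by its handle, its blade inside the tray and touching it, the rake has drawn the tray so far that the owl stands in front of the rack (x of owl in the frame of rack below -0.165 m and contact force between rake and tray above 0.1 N and x of rake_blade in the frame of tray above -0.069 m and x of the grasp point in the frame of rake below 0 m and contact force between the fingers and rake above 0.5 N), for 0.05 s.
At the end, for the whole second after the job is handed in: The owl stands upright (within 0.1 rad) and still on the banding wheel's top, its axis within 25 mm of the wheel's centre; the rake lies flat and still on the table (within 0.12 rad, underside within 8 mm of the table), blade down and not touching the tray; the tray lies flat on the table (horizontal distance between owl and wheel_top below 0.025 m and z of owl in the frame of wheel_top between -0.006 and 0.006 m and angle between each of owl, tray's own z axis and vertical below 0.1 rad and linear speed of each of owl, rake below 0.02 m/s and height (world z) of each of rake, tray below 0.008 m and angle between rake's own z axis and vertical below 0.12 rad and contact force between rake and tray below 0.05 N).
It fails at once if the owl topples (leans more than 0.5 rad) (angle between owl's own z axis and vertical above 0.5 rad).
It fails at once if the owl is dropped or knocked (faster than 0.4 m/s while the fingers do not hold it) (linear speed of owl above 0.4 m/s and contact force between the fingers and owl below 0.1 N).
It fails at once if the green bowl is moved by more than 40 mm (distance of bowl from where it was at the start of the episode above 0.04 m).
It fails at once if the jar is moved by more than 40 mm (distance of jar from where it was at the start of the episode above 0.04 m).
It fails at once if the other tool is moved by more than 40 mm (distance of stick from where it was at the start of the episode above 0.04 m).
It also fails if it takes over 72 s, if anything falls off the work surface, if the arm or the gripper's body presses on something with over 40 N, if the wrist force passes 120 N, or if a joint passes its speed limit or range.

## Robot

A 6-joint arm with a two-finger parallel gripper is mounted at the origin on the work surface. World frame = base frame: x ahead of the robot, y to its left, z up, the work surface at z = 0. Lengths are in m, angles in rad, forces in N, time in s.
With the tool pointing down it reaches from about 0.275 to 1 m from the base axis. Payload 8.4 kg.
Tool frame: the origin (TCP) lies on the centre line of the jaws, within the pads' length; the fingertips stand 17 mm ahead of it and the grasp point (between the pads) lies 2 mm behind it (bot.tcp_to_tips is the y of the fingertips in the tool frame, in m); y points along the fingers, z is the direction in which the jaws open and shut, and the axes are right-handed (so a half turn about y gives the same grasp; the last joint's range is limited). The gripper opens to 85 mm and grips with 20 to 120 N. Pads are 22 mm wide; open, the fingers measure 114 mm over their backs; the gripper's body (76 mm by 85 mm) begins 54 mm behind the grasp point. The pads swing forward as they close: fully open they stand 13 mm farther back than shut.
Start: joints at [-1.245, 0.353, 1.633, -0, 1.155, -0.002], TCP at [0.201, -0.592, 0.248] pointing down, gripper open.
Joint ranges: [-2.63, 2.63], [-0.92, 2.1], [0.06, 2.66], [-1.3, 4.44], [0, 2.69], [-3.02, 3.02]. Speed limits (rad/s): [2.22, 2.22, 2.79, 3.14, 3.14, 3.14].

## Interface

Orientations are given as a unit quaternion [x, y, z, w].
In Python, from workcell import bot, hand, kinematics, get_obs, vision, hand_in gives the robot as it stands. The module is installed in compiled form; this text tells all that it offers. Calls block until the motion is done:
- bot.reach(position, orientation): joint-space move of the TCP to a pose.
- bot.servo_line(position, ori=None, velocity=0.15): straight line of the TCP; ori=None keeps the orientation; velocity is the mean speed in m/s.
- bot.goto_joints(angles): joint-space move.
- hand.move_gripper(opening, strength=None): finger opening in m; strength is the grip in N (None keeps the last); returns when the fingers have stopped.
- bot.dwell(seconds).
- kinematics.solve_ik(position, orientation): joint angles nearest the present ones, or None.
- get_obs(): the state.
- vision.read_camera(name): name is "scene" or "side" or "wrist"; returns a dict with "frame" (400x640x3 uint8, red, green, blue), "intrinsics" (3x3 intrinsics, pixels), "view" (4x4, takes a point from world to camera coordinates). Camera axes: x right, y down, z forward; pixel columns grow to the right and rows downward; lengths in m; the calibration is good to about 2 mm. The wrist camera is an equidistant fisheye: a pixel r from the principal point sees the ray r / f radians off the axis. A picture is of the moment at which its call begins. There is no depth.
A pose or a line that the arm cannot do raises bot.IKError and nothing moves.
- hand_in(): hands the job in, once; it reports no verdict.
The state is a dict: "time_s": time; "joint_pos": joint angles; "joint_vel": joint speeds; "joint_efforts": joint torques, N m; "position": TCP position; "orientation": TCP orientation; "wrist_force": force on the tool from outside, world axes, zero at the start; "ft_torque": the same for the moment, N m; "gripper_width": finger opening in m.
Only numpy, scipy, OpenCV 4.12 (cv2) and the standard library are available. Lean on these libraries where they do the work, as an engineer would, in place of code of your own. Each camera call takes 0.05 s, during which the arm holds its last target.

## Working session

There is one attempt and no reset: what is moved stays moved. The work goes in short steps, each a Python script; the robot and the scene stay as the last script left them, time stands still between calls to the robot, and variables do not carry over. Pictures are saved under pics/ and viewed, and the job is handed in when it is done.

```bash
mkdir -p pics
cat > h.py <<'E'
import numpy as np, cv2
from workcell import bot, hand, kinematics, get_obs, vision, hand_in
def snap(n,f):
    d=vision.read_camera(n); cv2.imwrite('pics/'+f+'.png',d['frame'][...,::-1]); np.savez('pics/'+f+'.npz',K=d['intrinsics'],V=d['view'],F=d['frame']); return d
def load(f): 
    d=np.load('pics/'+f+'.npz'); return d
def ray(f,u,v,fish=False):
    d=load(f);K=d['K'];V=d['V']
    x=(u-K[0,2])/K[0,0];y=(v-K[1,2])/K[1,1]
    if fish:
        r=np.hypot(x,y); s=np.sin(r)/r if r>1e-9 else 1; c=np.array([x*s,y*s,np.cos(r)])
    else: c=np.array([x,y,1.]); c/=np.linalg.norm(c)
    R=V[:3,:3]; return -R.T@V[:3,3], R.T@c
def onz(f,u,v,z,fish=False):
    o,d=ray(f,u,v,fish); return o+d*(z-o[2])/d[2]
def tri(*obs):
    A=np.zeros((3,3));b=np.zeros(3);L=[]
    for f,u,v,*k in obs:
        o,d=ray(f,u,v,*k); P=np.eye(3)-np.outer(d,d);A+=P;b+=P@o;L.append((o,d))
    p=np.linalg.solve(A,b); return p,[round(1000*np.linalg.norm((np.eye(3)-np.outer(d,d))@(p-o)),1) for o,d in L]
def proj(f,p,fish=False):
    d=load(f);c=(d['V']@np.r_[p,1])[:3];K=d['K']
    if fish:
        t=np.arctan2(np.hypot(c[0],c[1]),c[2]);s=t/np.hypot(c[0],c[1]);q=c[:2]*s
    else: q=c[:2]/c[2]
    return np.array([K[0,0]*q[0]+K[0,2],K[1,1]*q[1]+K[1,2]])
def crop(f,x0,y0,x1,y1,s,out):
    F=load(f)['F'][y0:y1,x0:x1,::-1]; F=cv2.resize(F,None,fx=s,fy=s,interpolation=cv2.INTER_CUBIC); 
    st=20
    for x in range((x0//st+1)*st,x1,st): cv2.putText(F,str(x),(int((x-x0)*s),10),0,.35,(0,0,255),1); cv2.line(F,(int((x-x0)*s),12),(int((x-x0)*s),18),(0,0,255),1)
    for y in range((y0//st+1)*st,y1,st): cv2.putText(F,str(y),(0,int((y-y0)*s)),0,.35,(0,0,255),1);cv2.line(F,(24,int((y-y0)*s)),(30,int((y-y0)*s)),(0,0,255),1)
    cv2.imwrite('pics/'+out+'.png',F)
E
python3 - <<'E'
from h import *
for n in ['scene','side','wrist']:
    d=snap(n,n+'0'); V=d['view']; print(n,d['intrinsics'].tolist(),(-V[:3,:3].T@V[:3,3]).round(3),V[2,:3].round(2))
o=get_obs();print(o['time_s'],o['orientation'],o['gripper_width'],bot.tcp_to_tips)
E
```

```text
scene [[490.5040891628083, 0.0, 320.0897470493526], [0.0, 490.5040891628083, 204.8349690310943], [0.0, 0.0, 1.0]] [1.022 0.772 0.939] [-0.33 -0.63 -0.7 ]
side [[366.40988686128037, 0.0, 319.5890099822086], [0.0, 366.40988686128037, 200.0716444857072], [0.0, 0.0, 1.0]] [ 0.591 -0.818  0.668] [ 0.01  0.8  -0.6 ]
wrist [[309.70691628693146, 0.0, 319.0162831884543], [0.0, 309.70691628693146, 199.70298577364596], [0.0, 0.0, 1.0]] [ 0.274 -0.565  0.373] [-0.28 -0.09 -0.96]
0.15 [-0.11542958  0.69801614 -0.69724569  0.11531661] 0.08531501710676997 0.017
```

View pics/scene0.png

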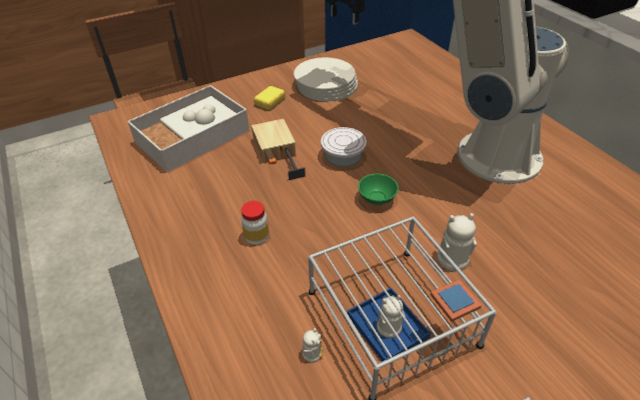

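View pics/side0.png

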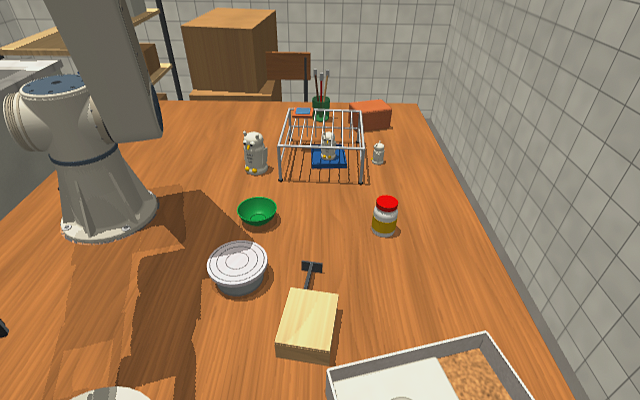

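View pics/wrist0.png

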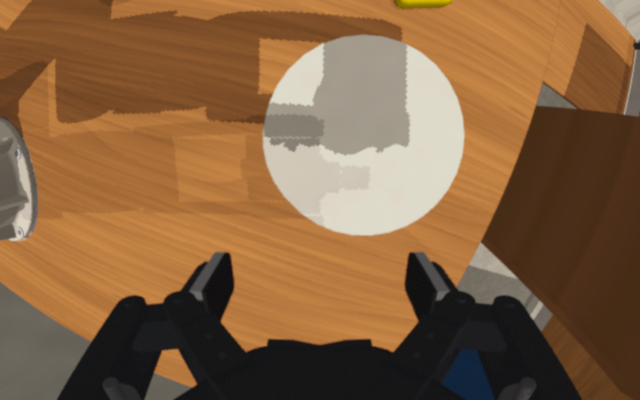

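Scene picture: there are three owls. The large one stands beside the rack (458,240), the small one is on the table (312,345), and the middle one is on the blue tray in the rack (391,316), which is the one to take. Two other things could be mistaken. The wheel is the ringed disc at (343,145), and the white plate or plaster bat at (325,78) is a decoy. The cubby is at (274,138) with the rake blade at (295,173) and an orange stick end at (270,157).

Run:
```python
from h import *
crop('scene0',290,205,510,400,3.6,'c1')
crop('scene0',230,100,410,220,4.4,'c2')
crop('side0',225,90,405,200,4.4,'c3')
crop('side0',190,190,420,370,3.4,'c4')
```

```text
(no output)
```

View pics/c1.png

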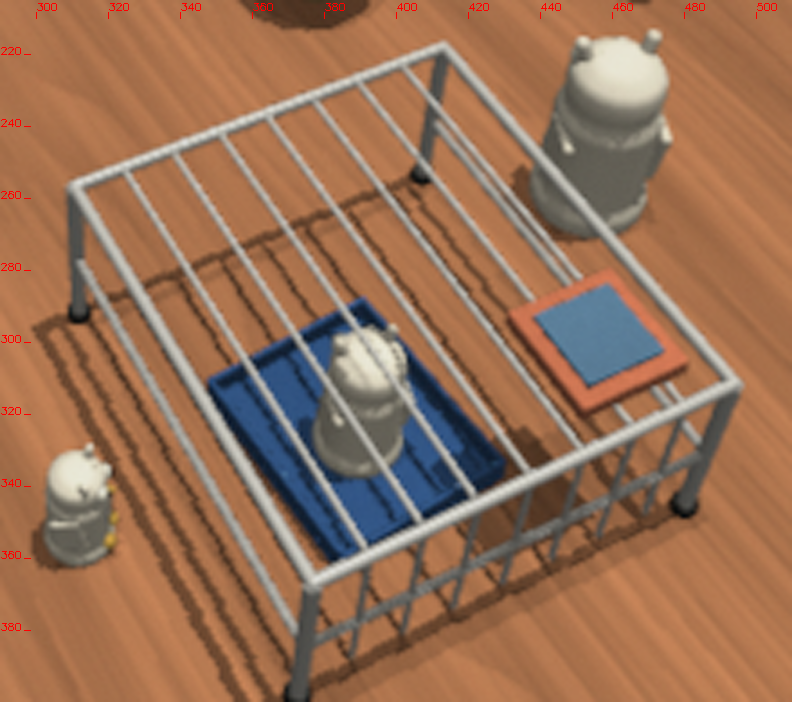

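View pics/c2.png

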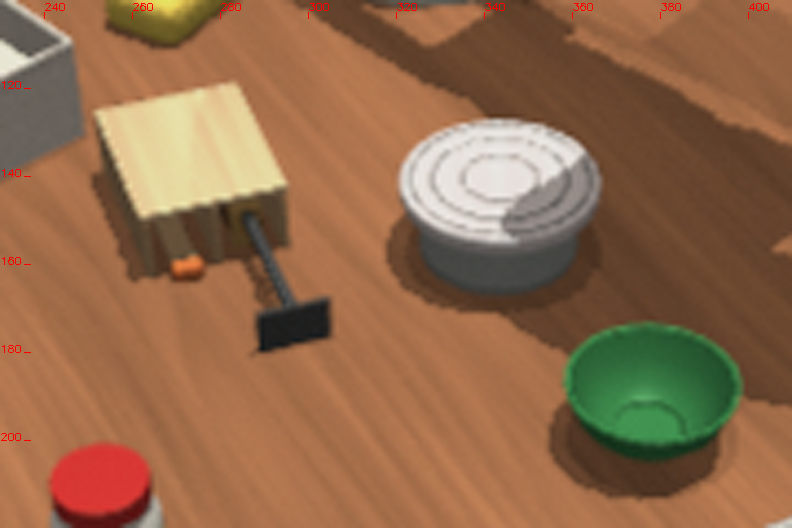

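View pics/c3.png

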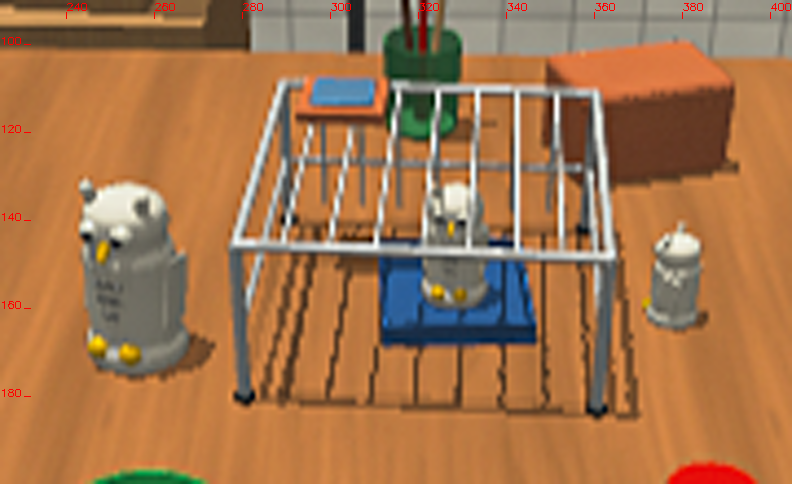

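View pics/c4.png

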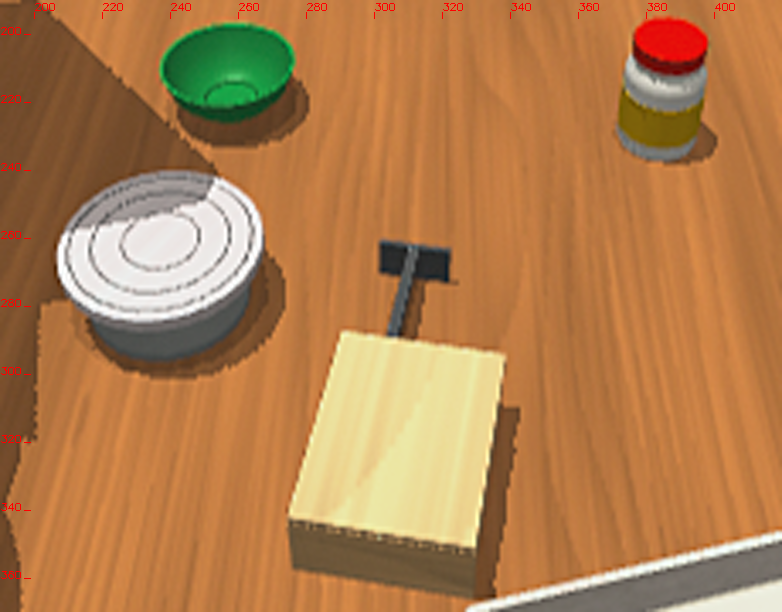

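Run:
```python
from h import *
def s(x,y,f,x0,y0): return x/f+x0,y/f+y0
c1=lambda x,y:('scene0',*s(x,y,3.6,290,205)); c2=lambda x,y:('scene0',*s(x,y,4.4,230,100))
c3=lambda x,y:('side0',*s(x,y,4.4,225,90)); c4=lambda x,y:('side0',*s(x,y,3.4,190,190))
def T(n,*a):
    p,e=tri(*a);print(n,p.round(4),e)
T('rack top R(far)',c1(76,187),c3(608,258))
T('rack top L',c1(444,48),c3(239,247))
T('rack top back R',c1(313,580),c3(598,93))
T('rack top back L',c1(736,383),c3(284,83))
T('foot R',c1(79,318),c3(597,412))
T('foot L',c1(422,178),c3(245,399))
T('bladetopR',c2(330,299),c4(379,241))
T('bladetopL',c2(257,317),c4(450,249))
T('bladebotL',c2(260,352),c4(449,282))
T('bar/handle',c2(247,215),c4(393,336))
T('cub front -',c2(147,218),c4(505,354))
T('cub front +',c2(286,186),c4(342,332))
T('cub back -',c2(95,112),c4(472,549))
T('cub back +',c2(237,82),c4(290,519))
T('tray near L top',c1(208,383),c3(535,326))
T('tray near R top',c1(363,300),c3(380,334))
T('tray far ',c1(345,553),c3(520,245))
T('tray far L?',c1(505,458),c3(385,242))
T('wheel',c2(500,181),c4(160,242))
T('owl top',c1(370,340),c3(458,195))
for n,a in dict(scene=[c1(358,470)],).items(): pass
T('bowl',c2(653,380),c4(228,71))
T('jar',c2(101,470),c4(670,42))
T('owl big',c1(618,60),c3(128,200))
T('owl small top',c1(76,462),c3(676,240))
print(onz('side0',*c3(455,300)[1:],0.004))
```

```text
rack top R(far) [0.7276 0.1669 0.1259] [np.float64(1.2), np.float64(1.2)]
rack top L [0.4704 0.1803 0.125 ] [np.float64(2.7), np.float64(2.7)]
rack top back R [0.7442 0.4451 0.1275] [np.float64(2.5), np.float64(2.5)]
rack top back L [0.4838 0.4602 0.1269] [np.float64(2.0), np.float64(2.0)]
foot R [ 0.7301  0.168  -0.0034] [np.float64(1.4), np.float64(1.4)]
foot L [ 0.469   0.1805 -0.0033] [np.float64(1.5), np.float64(1.5)]
bladetopR [ 0.5534 -0.2069  0.028 ] [np.float64(1.4), np.float64(1.4)]
bladetopL [ 0.603  -0.2141  0.0282] [np.float64(1.4), np.float64(1.4)]
bladebotL [ 0.6025 -0.2157 -0.0036] [np.float64(1.8), np.float64(1.8)]
bar/handle [ 0.567  -0.3004  0.0396] [np.float64(0.6), np.float64(0.6)]
cub front - [ 0.6341 -0.3201  0.0486] [np.float64(3.5), np.float64(3.5)]
cub front + [ 0.535  -0.3051  0.0488] [np.float64(0.9), np.float64(0.9)]
cub back - [ 0.614  -0.4504  0.0483] [np.float64(0.7), np.float64(0.7)]
cub back + [ 0.5129 -0.433   0.0487] [np.float64(3.0), np.float64(3.0)]
tray near L top [0.6888 0.2602 0.014 ] [np.float64(1.3), np.float64(1.3)]
tray near R top [0.5686 0.2528 0.0098] [np.float64(1.0), np.float64(1.0)]
tray far  [0.6814 0.3941 0.0134] [np.float64(3.9), np.float64(3.9)]
tray far L? [0.5672 0.391  0.017 ] [np.float64(4.3), np.float64(4.3)]
wheel [ 0.4086 -0.2335  0.0528] [np.float64(0.9), np.float64(0.9)]
owl top [0.6254 0.3249 0.0944] [np.float64(4.0), np.float64(4.0)]
bowl [ 0.4222 -0.0282  0.0374] [np.float64(3.6), np.float64(3.6)]
jar [ 0.7688 -0.0645  0.0974] [np.float64(2.2), np.float64(2.2)]
owl big [0.3839 0.2448 0.1279] [np.float64(3.2), np.float64(3.2)]
owl small top [0.7984 0.2993 0.0692] [np.float64(0.5), np.float64(0.5)]
[0.6289858  0.31498459 0.004     ]
```

```bash
cat >> h.py <<'E'
from scipy.spatial.transform import Rotation as Rn
def q(a):
    c,s=np.cos(a),np.sin(a)
    return Rn.from_matrix(np.array([[s,0,c],[-c,0,s],[0,-1,0]])).as_quat()
def st():
    o=get_obs();print('t',round(o['time_s'],2),'p',np.round(o['position'],4),'F',np.round(o['wrist_force'],1),'w',round(o['gripper_width'],4),'j6',round(o['joint_pos'][5],2));return o
E
python3 - <<'E'
from h import *
o=get_obs();print(Rn.from_quat(o['orientation']).as_matrix().round(2))
for a in (-0.156,np.pi-0.156):
    print(a,[None if (j:=kinematics.solve_ik(p,q(a))) is None else np.round(j,2) for p in ([.57,-.26,.15],[.6,.08,.05],[.62,.1,.2],[.41,-.233,.15])])
E
```

```text
[[-0.95 -0.    0.32]
 [-0.32  0.   -0.95]
 [-0.   -1.   -0.  ]]
-0.156 [array([-0.43,  0.46,  1.71, -0.  ,  0.97, -0.27]), array([ 0.13,  0.57,  1.81, -0.  ,  0.76,  0.29]), array([ 0.16,  0.4 ,  1.67, -0.  ,  1.07,  0.31]), array([-0.52,  0.25,  2.04, -0.  ,  0.85, -0.36])]
2.985592653589793 [array([-0.43,  0.46,  1.71, -0.  ,  0.97,  2.87]), array([ 0.13,  0.57,  1.81, -0.  ,  0.76, -2.86]), array([ 0.16,  0.4 ,  1.67, -0.  ,  1.07, -2.83]), array([-0.52,  0.25,  2.04, -0.  ,  0.85,  2.78])]
```

Run:
```python
from h import *
bot.reach([.57,-.26,.17],q(-.156)); snap('wrist','w1'); st()
```

```text
t 2.02 p [ 0.5696 -0.2611  0.1702] F [ 0.  -0.8 -0.3] w 0.0853 j6 -0.27
```

View pics/w1.png

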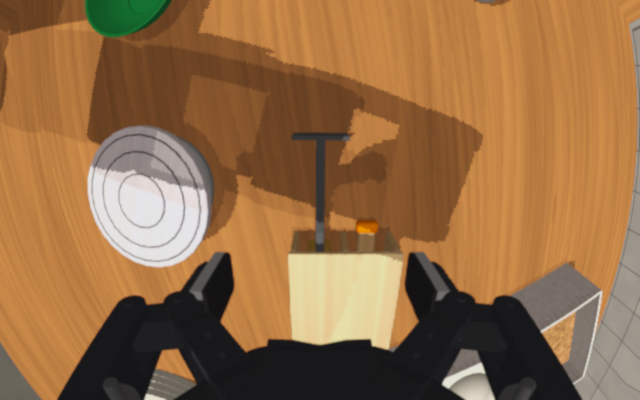

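Wrist picture: the rake's bar runs from (320,137) at the blade to (320,240) at the cubby mouth. The orange stick end is at (367,228) and the wheel centre at (142,201).

Run:
```python
from h import *
a=onz('w1',320.5,137,.032,True);b=onz('w1',319.5,225,.032,True);print(a,b,(a-b)/np.linalg.norm(a-b))
l=onz('w1',292,136,.032,True);r=onz('w1',350,136,.032,True);print(l,r,np.linalg.norm(l-r))
print('cubby edge',onz('w1',290,253,.053,True),onz('w1',401,252,.053,True))
print('wheel',onz('w1',142,201,.058,True),tri(('w1',142,201,True),('side0',160/3.4+190,242/3.4+190),('scene0',500/4.4+230,181/4.4+100)))
print('blade',tri(('w1',292,133,True),('scene0',330/4.4+230,299/4.4+100),('side0',379/3.4+190,241/3.4+190)))
```

```text
[ 0.58012353 -0.21019754  0.032     ] [ 0.56677284 -0.28908851  0.032     ] [0.16685722 0.98598107 0.        ]
[ 0.55631928 -0.20541145  0.032     ] [ 0.60510897 -0.21310818  0.032     ] 0.049393053958342585
cubby edge [ 0.53832813 -0.30304927  0.053     ] [ 0.63605265 -0.31861361  0.053     ]
wheel [ 0.41288023 -0.23326485  0.058     ] (array([ 0.40877016, -0.23388063,  0.05277076]), [np.float64(0.6), np.float64(0.7), np.float64(1.1)])
blade (array([ 0.55452818, -0.20496945,  0.02789941]), [np.float64(2.6), np.float64(2.5), np.float64(1.8)])
```

Run:
```python
from h import *
th=.16;u=np.array([np.sin(th),np.cos(th),0]);Q=q(-th)
p=np.array([.5795,-.2102,0])-.042*u
bot.reach(p+[0,0,.08],Q); 
bot.servo_line(p+[0,0,.027],velocity=.1)
hand.move_gripper(0,40); st()
bot.servo_line(p+.152*u+[0,0,.0275],velocity=.12); st()
hand.move_gripper(.06); bot.dwell(.2)
bot.servo_line(p+.152*u+[0,0,.10],velocity=.2); st()
bot.reach(p+.05*u+[0,0,.25],Q)
snap('wrist','w2'); snap('scene','s2');snap('side','d2'); st()
```

```text
t 3.85 p [ 0.5728 -0.2517  0.0271] F [-1.  -0.3  1.7] w 0.0069 j6 -0.26
t 5.27 p [ 0.597  -0.1022  0.0275] F [ 0.5 -0.  -0.8] w 0.0072 j6 -0.01
t 6.53 p [ 0.5972 -0.1016  0.1005] F [-0.2 -0.6 -0.5] w 0.06 j6 -0.01
t 7.43 p [ 0.58   -0.201   0.2476] F [ 0.2 -0.6 -0.6] w 0.0599 j6 -0.18
```

View pics/w2.png

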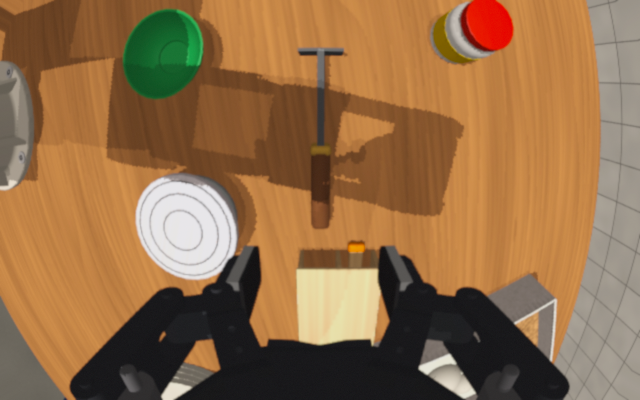

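View pics/s2.png

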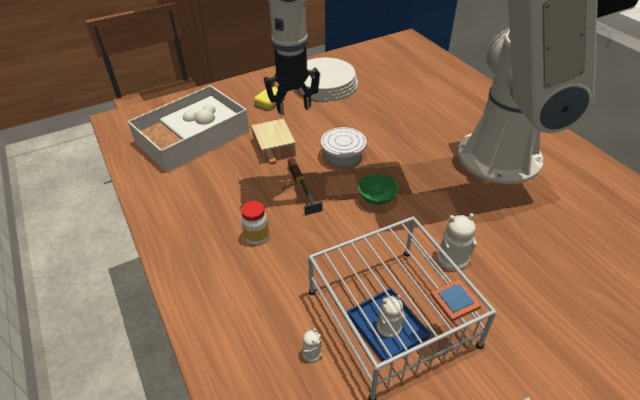

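The wrist picture shows the rake lying clear of the cubby, its handle from (320,147) to (320,227). The stick end at (357,246) is undisturbed. Next I'll measure the rake and look at the tray from above.

Run:
```python
from h import *
for z,pts in ((.033,[(320.5,50),(320,147),(320,222),(299,50),(343,50)]),):
    for p in pts: print(p,onz('w2',*p,z,True).round(4))
bot.reach([.61,.10,.27],q(0)); d=snap('wrist','w3'); st()
V=d['view'];print((-V[:3,:3].T@V[:3,3]).round(3))
```

```text
(320.5, 50) [ 0.6044 -0.0626  0.033 ]
(320, 147) [ 0.5867 -0.1688  0.033 ]
(320, 222) [ 0.5727 -0.256   0.033 ]
(299, 50) [ 0.5816 -0.0587  0.033 ]
(343, 50) [ 0.6284 -0.0662  0.033 ]
t 8.65 p [0.6101 0.0987 0.2698] F [-0.2 -0.  -0.9] w 0.06 j6 0.16
[0.612 0.176 0.395]
```

View pics/w3.png

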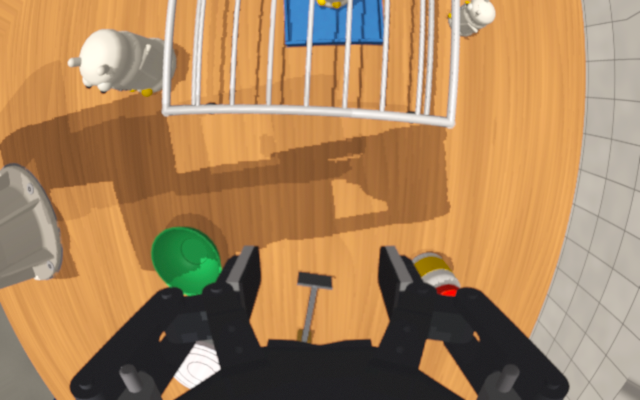

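Run:
```python
from h import *
bot.reach([.61,.22,.28],q(0)); d=snap('wrist','w4'); st()
crop('w4',180,0,480,220,2.6,'c5')
```

```text
t 9.25 p [0.6101 0.219  0.2798] F [-0.3 -0.3  0.4] w 0.06 j6 0.34
```

View pics/c5.png

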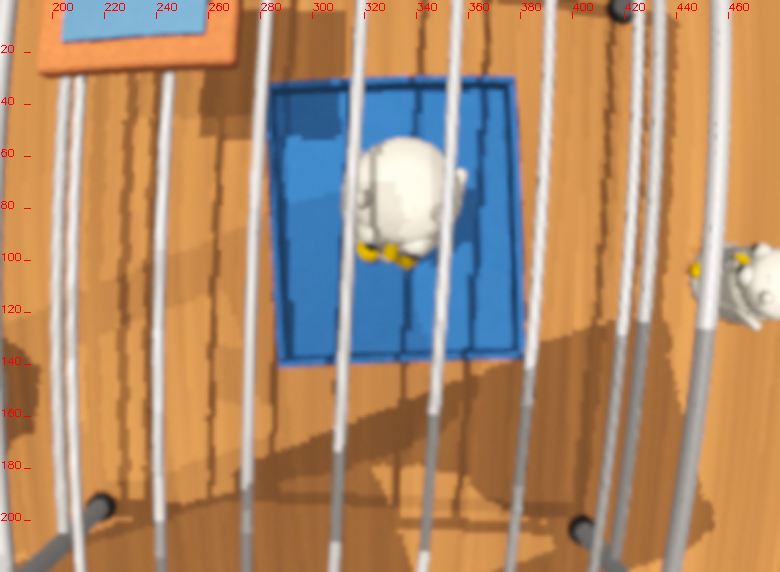

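Run:
```python
from h import *
g=lambda x,y,z:onz('w4',x/2.6+180,y/2.6,z,True)
nl,nr,fl,fr=[g(*p,.02) for p in ((280,366),(523,357),(268,86),(514,77))]
print(nl,nr,fl,fr); c=(nl+nr+fl+fr)/4; ax=(fl+fr-nl-nr)/2; print('c',c,'len',np.linalg.norm(ax),np.linalg.norm(nr-nl),'dir',np.arctan2(-ax[0],ax[1]), np.arctan2((nr-nl)[1],(nr-nl)[0]))
print('posts',g(102,505,0.0),g(582,528,.0))
print('owl head',g(408,185,.097), 'L/R edges at .06',g(345,195,.06),g(462,195,.06))
```

```text
[0.57219997 0.25502841 0.02      ] [0.68942627 0.26023447 0.02      ] [0.5672345 0.3916483 0.02     ] [0.68368916 0.39785784 0.02      ]
c [0.62813747 0.32619225 0.02      ] len 0.13722600634193813 0.11734184357787869 dir 0.03900609169618798 0.04438115837568715
posts [0.47043179 0.17989969 0.        ] [0.7308312  0.16700875 0.        ]
owl head [0.62881696 0.33294443 0.097     ] L/R edges at .06 [0.60442319 0.33278409 0.06      ] [0.65371234 0.33348382 0.06      ]
```

Run:
```python
from h import *
u0=np.array([np.sin(.1625),np.cos(.1625),0]); g=np.array([.6044,-.0626,0])-.188*u0
hand.move_gripper(.07) if False else None
bot.reach(g+[0,0,.12],q(-.1625)); bot.servo_line(g+[0,0,.022],velocity=.12)
hand.move_gripper(0,100); st()
bot.servo_line(g+[0,0,.062],velocity=.1)
u=np.array([-np.sin(.042),np.cos(.042),0]); B=np.array([.630,.280,0]); T=B-.188*u
Q=q(.042)
bot.servo_line(T-.14*u+[0,0,.06],Q,velocity=.15); st()
snap('wrist','w5')
bot.servo_line(T+[0,0,.06],Q,velocity=.12); st()
snap('wrist','w6');snap('side','d6');snap('scene','s6')
crop('w6',180,0,480,220,2.6,'c6');crop('d6',225,90,405,250,4.4,'c7');crop('s6',280,180,510,400,3.4,'c8')
```

```text
t 12.45 p [ 0.5745 -0.2483  0.023 ] F [-0.3 -0.4  6.2] w 0.0211 j6 -0.25
t 14.57 p [ 0.6435 -0.0485  0.06  ] F [ 0.1  0.3 -2.3] w 0.0203 j6 -0.12
t 15.93 p [0.6379 0.0915 0.06  ] F [ 0.4  0.  -1.9] w 0.0205 j6 0.1
```

View pics/w5.png

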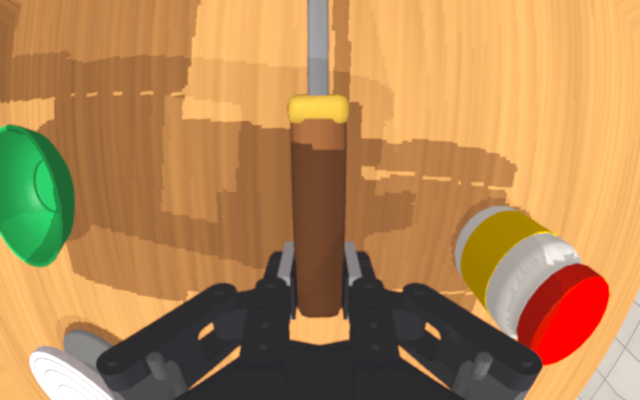

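View pics/w6.png

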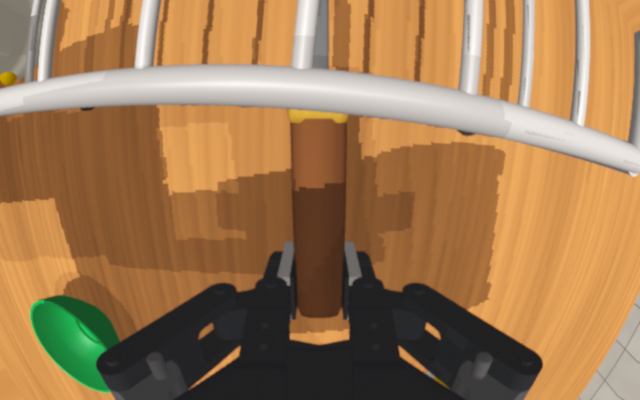

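View pics/c7.png

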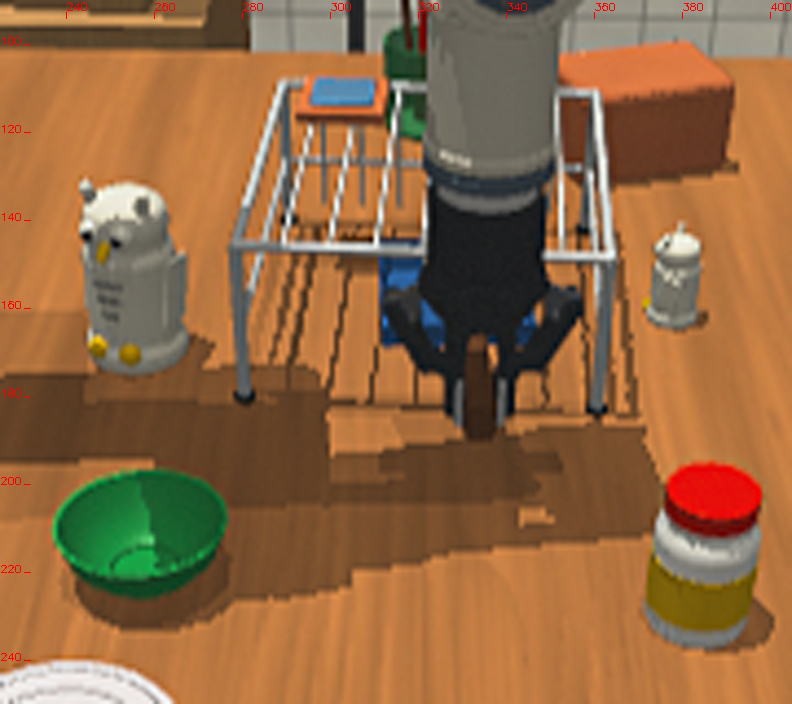

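View pics/c8.png

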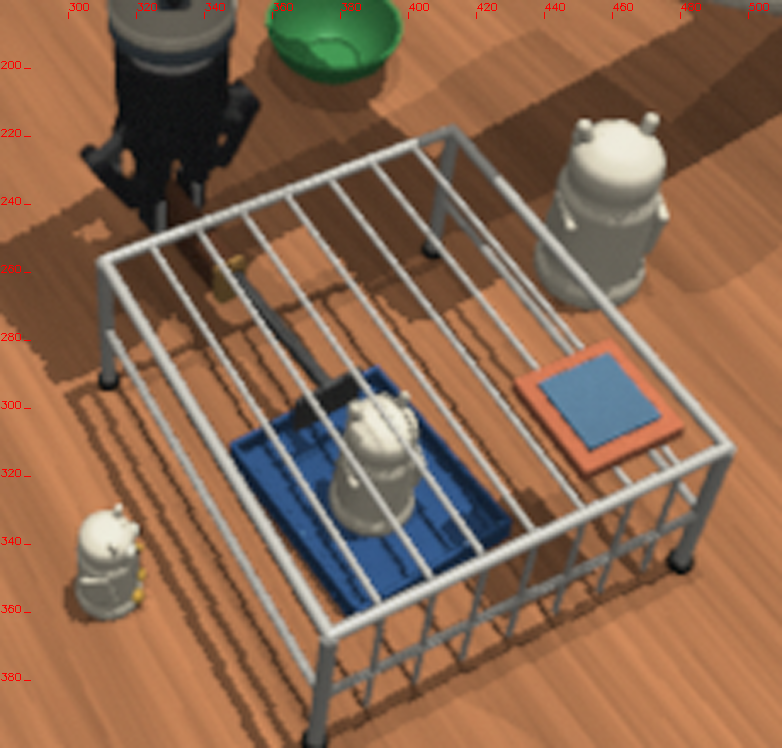

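In the scene crop the blade hangs over the tray floor, in front of the owl. Its lower edge is around (374,302).

Run:
```python
from h import *
u=np.array([-np.sin(.042),np.cos(.042),0]);n=np.array([u[1],-u[0],0]);B=np.array([.630,.2795,0])
for z in (.037,.069):
  for s in (-.025,.025): print(z,s,(proj('s6',B+s*n+[0,0,z])-[280,180])*3.4)
T=B-.188*u
bot.servo_line(T+[0,0,.0285],velocity=.06); st()
snap('scene','s7');crop('s7',280,180,510,400,3.4,'c9')
```

```text
0.037 -0.025 [354.99063906 394.8281844 ]
0.037 0.025 [291.49451358 428.92203731]
0.069 -0.025 [358.92999319 365.3662547 ]
0.069 0.025 [294.13832663 399.68318855]
t 16.76 p [0.6379 0.0917 0.0283] F [ 0.2 -0.3 -2.3] w 0.0207 j6 0.1
```

View pics/c9.png

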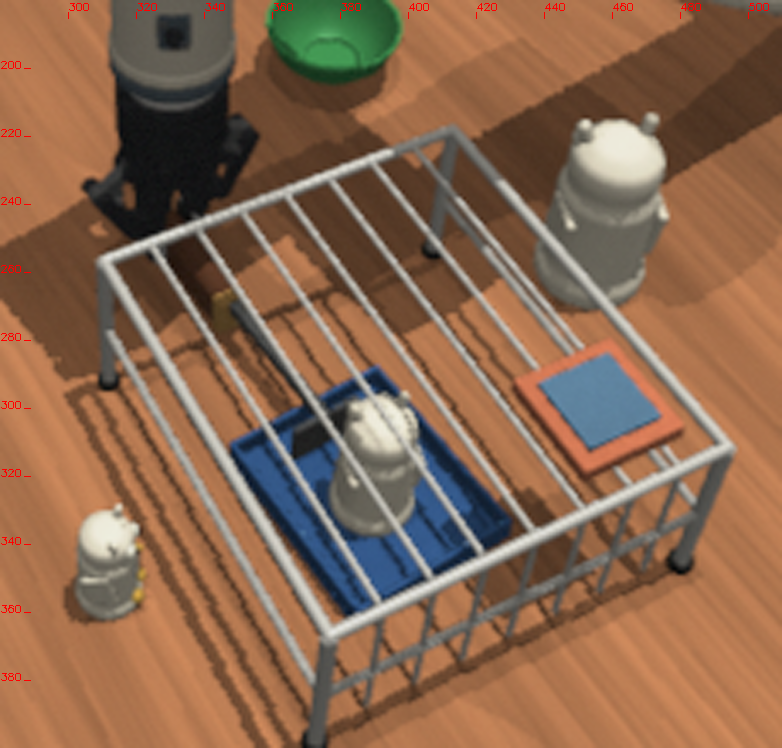

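Run:
```python
from h import *
u=np.array([-np.sin(.042),np.cos(.042),0]);B=np.array([.630,.2795,0]);T=B-.188*u
bot.servo_line(T-.022*u+[0,0,.0285],velocity=.03); st()
bot.servo_line(T-.10*u+[0,0,.0285],velocity=.06); st()
snap('scene','s8');snap('side','d8');crop('s8',280,180,510,400,3.4,'c10')
```

```text
t 17.69 p [0.6388 0.0696 0.0285] F [ 0.7  0.4 -1.1] w 0.0204 j6 0.06
t 19.14 p [ 0.6422 -0.0082  0.0286] F [ 0.1 -0.6 -1.2] w 0.0203 j6 -0.06
```

View pics/c10.png

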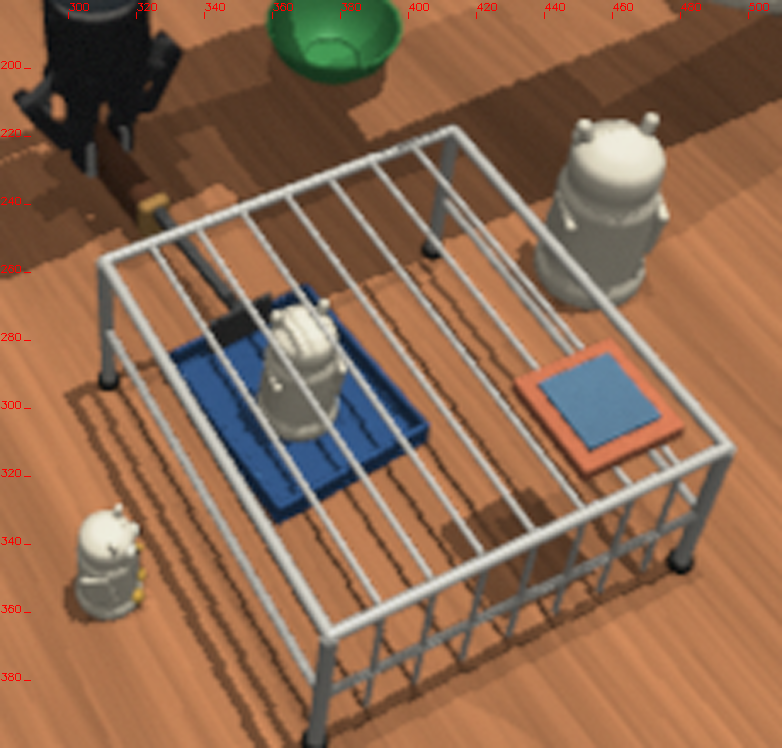

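The tray follows squarely with the owl upright at (370,290), so I'll continue.

Run:
```python
from h import *
u=np.array([-np.sin(.042),np.cos(.042),0]);B=np.array([.630,.2795,0]);T=B-.188*u
bot.servo_line(T-.257*u+[0,0,.0285],velocity=.07); st()
bot.dwell(.2)
snap('scene','s9');snap('side','d9');crop('s9',230,130,450,330,3.6,'c11');crop('d9',225,90,405,250,4.4,'c12')
```

```text
t 21.63 p [ 0.6488 -0.165   0.0286] F [ 0.   1.1 -1.5] w 0.0206 j6 -0.29
```

View pics/c11.png

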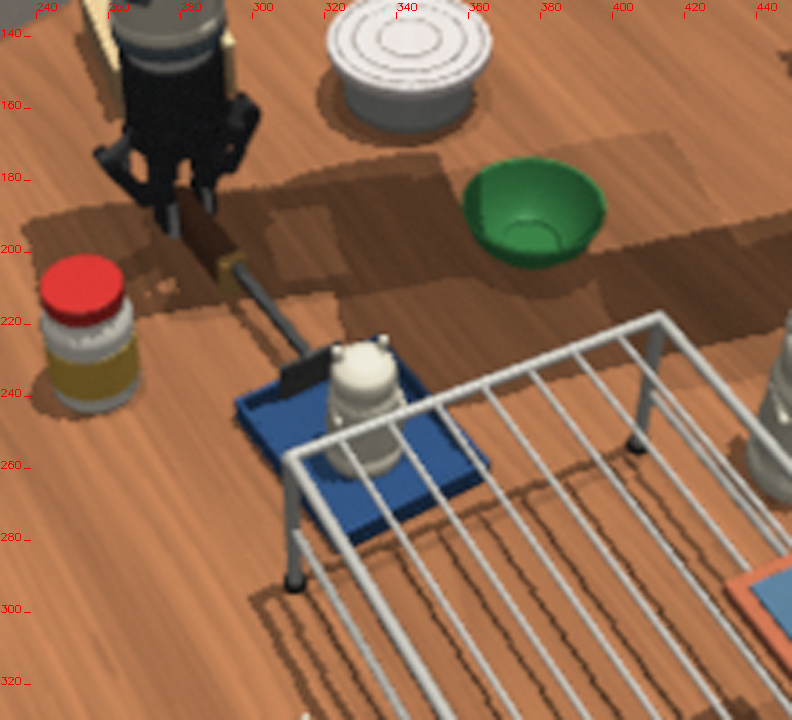

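View pics/c12.png

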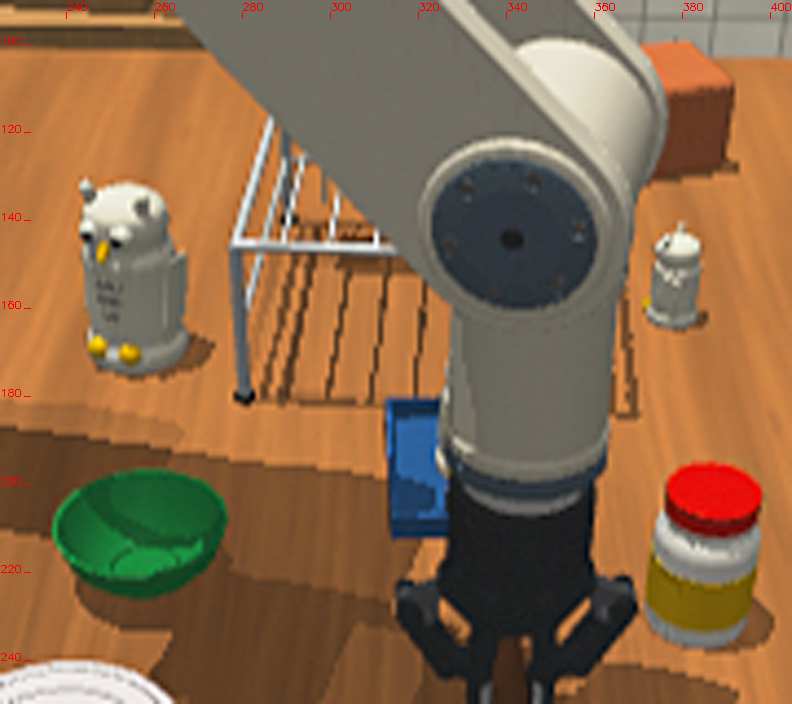

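The owl stands clear of the rack's front edge, upright on the tray at (331,240), and the bowl and jar are unmoved. Next I'll unhook the rake and lay it down.

Run:
```python
from h import *
u=np.array([-np.sin(.042),np.cos(.042),0]);B=np.array([.630,.2795,0]);T=B-.188*u
p=T-.257*u
bot.servo_line(p+.007*u+[0,0,.0285],velocity=.05)
bot.servo_line(p+.007*u+[0,0,.068],velocity=.08)
bot.servo_line(p-.050*u+[0,0,.068],velocity=.12)
bot.servo_line(p-.050*u+[0,0,.023],velocity=.08); st()
hand.move_gripper(.05); bot.dwell(.1)
bot.servo_line(p-.050*u+[0,0,.13],velocity=.15)
bot.reach([.64,.02,.25],q(.042)); snap('wrist','w10'); snap('scene','s10'); st()
crop('s10',230,130,450,330,3.6,'c13')
```

```text
t 24.2 p [ 0.6498 -0.2144  0.023 ] F [-5.9  3.3 12.5] w 0.0205 j6 -0.36
t 26.69 p [0.6398 0.0186 0.2488] F [-1.  -0.2  0.2] w 0.0502 j6 -0.01
```

View pics/c13.png

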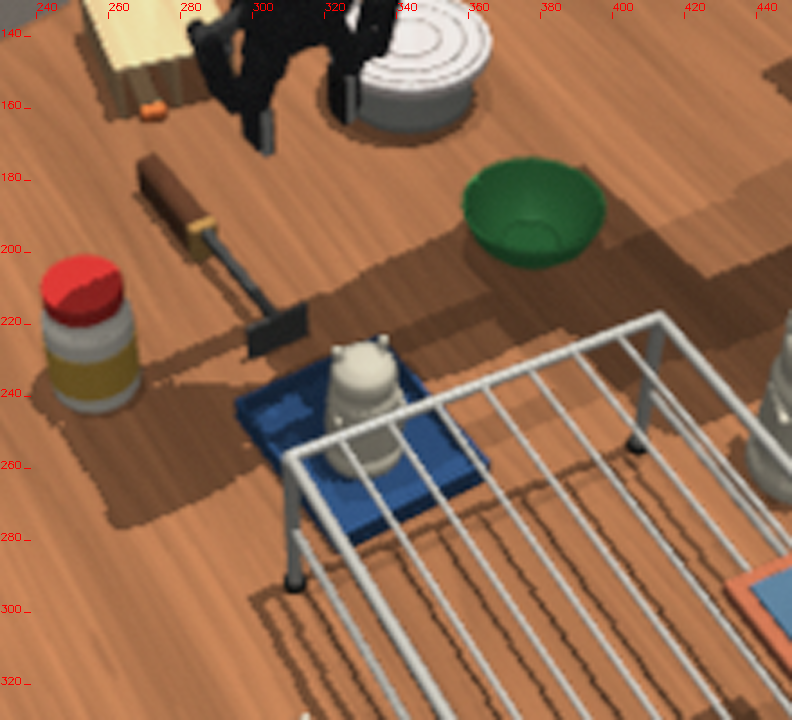

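View pics/w10.png

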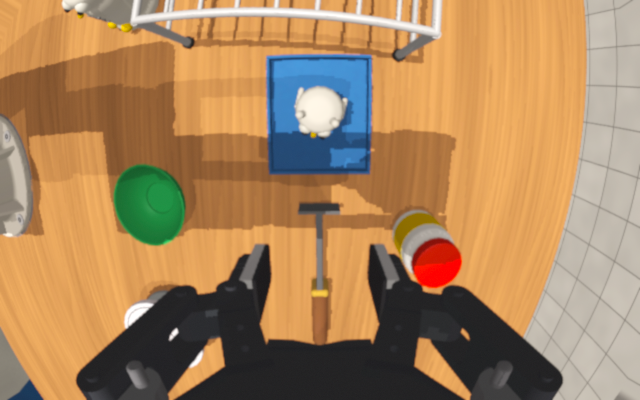

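The rake lies flat on the table, its blade (262–308, 330 in the crop) well off the tray. The owl stands upright on the tray, with its head at (320,109) in the wrist view.

Run:
```python
from h import *
crop('w10',255,40,395,230,4,'c14')
```

```text
(no output)
```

View pics/c14.png

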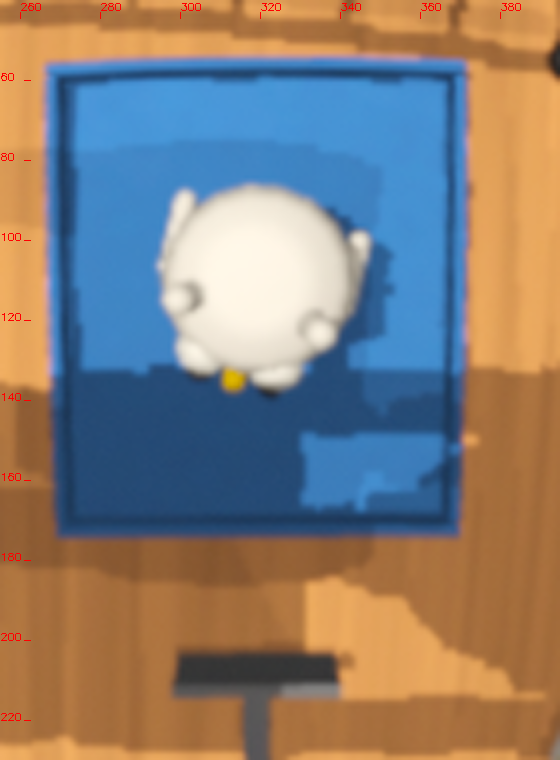

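Run:
```python
from h import *
V=load('w10')['V'];print(-V[:3,:3].T@V[:3,3])
for z in (.06,.08,.09):print(z,onz('w10',319.5,109.5,z,True))
print(tri(('w10',255+183/4,40+300/4,True),('s10',230+337/3.6,130+352/3.6)),tri(('w10',255+320/4,40+333/4,True),('s10',230+383/3.6,130+340/3.6)))
t=[onz('w10',255+x/4,40+y/4,.02,True) for x,y in((47,62),(466,62),(458,534),(58,534))];print(np.mean(t,0),t)
b=[onz('w10',255+x/4,40+y/4,.032,True) for x,y in((175,655),(338,655))];print(b)
print(tri(('w10',255+20.5*0+ (142-0)*0+0,0,True),) if 0 else '')
```

```text
[0.63842463 0.09618048 0.37443979]
0.06 [0.63827674 0.09366772 0.06      ]
0.08 [0.63828614 0.09382755 0.08      ]
0.09 [0.63829085 0.09390746 0.09      ]
(array([0.6339069 , 0.08231685, 0.0909166 ]), [np.float64(13.7), np.float64(13.7)]) (array([0.63875892, 0.09216128, 0.1152164 ]), [np.float64(15.7), np.float64(15.7)])
[0.63825545 0.08822259 0.02      ] [array([0.57605095, 0.15474295, 0.02      ]), array([0.69425115, 0.15963797, 0.02      ]), array([0.7003047 , 0.02174851, 0.02      ]), array([0.58241499, 0.01676092, 0.02      ])]
[array([ 0.61866727, -0.01532104,  0.032     ]), array([ 0.66603898, -0.0133096 ,  0.032     ])]
```

Run:
```python
from h import *
print(tri(('w10',255+183/4,40+300/4,True),('s10',230+383/3.6,130+340/3.6)),tri(('w10',255+320/4,40+333/4,True),('s10',230+337/3.6,130+352/3.6)))
a=.55;P=np.array([.6383,.0938,0])
hand.move_gripper(.085)
bot.reach(P+[0,0,.17],q(a)); snap('wrist','w11')
bot.servo_line(P+[0,0,.056],velocity=.1); st()
hand.move_gripper(0,35); st()
snap('scene','s11'); crop('s11',230,130,450,330,3.6,'c15')
```

```text
(array([0.62074293, 0.08925027, 0.10041023]), [np.float64(1.5), np.float64(1.5)]) (array([0.6513493 , 0.08310676, 0.09952279]), [np.float64(1.3), np.float64(1.3)])
t 28.99 p [0.6388 0.0939 0.0567] F [-0.5  0.7  0.9] w 0.0854 j6 -0.41
t 29.43 p [0.6382 0.0937 0.0567] F [-2.4 -1.5  5.5] w 0.0469 j6 -0.41
```

View pics/c15.png

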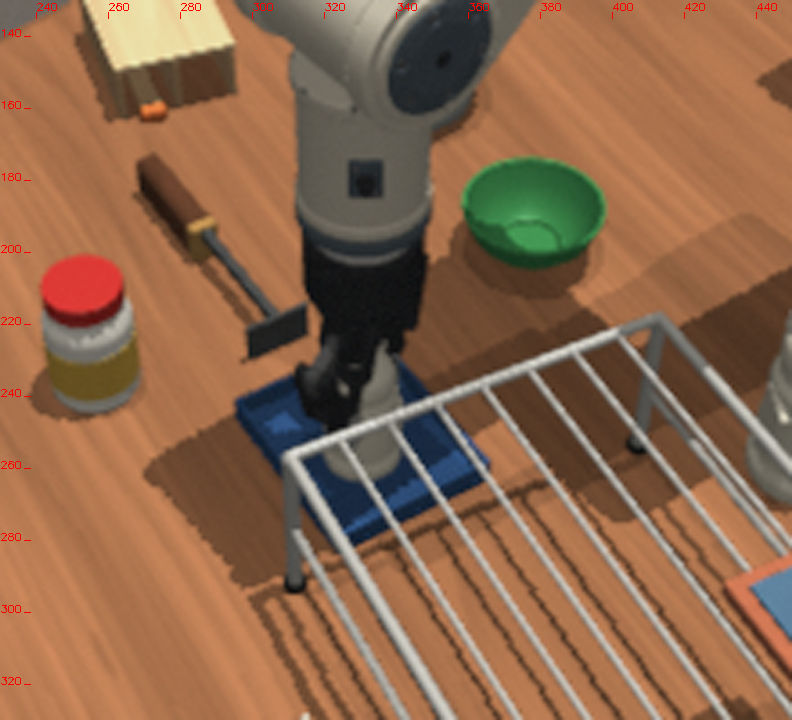

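View pics/w11.png

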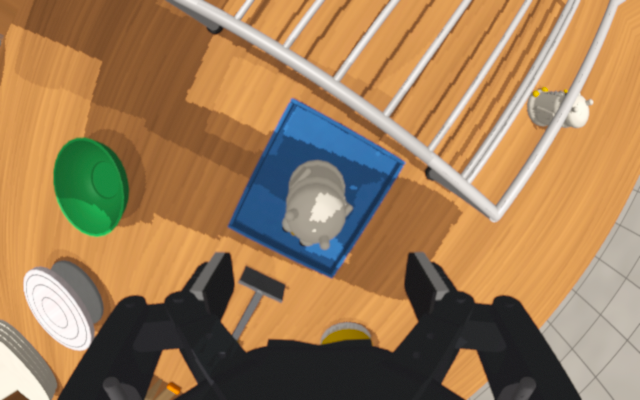

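The fingers straddle the owl on its cylinder (opening 47 mm), and the ear tips triangulate to 0.100 m, as expected. Now I'll lift it.

Run:
```python
from h import *
P=np.array([.6383,.0938,0]);W=np.array([.411,-.2335,0])
bot.servo_line(P+[0,0,.2],velocity=.1); st()
bot.servo_line(W+[0,0,.2],velocity=.2); st()
bot.servo_line(W+[0,0,.135],velocity=.1);o=st()
snap('scene','s12');snap('side','d12');crop('s12',230,30,450,210,3.6,'c16');crop('d12',150,120,330,310,3.6,'c17')
```

```text
t 31.07 p [0.6379 0.0937 0.1992] F [-0.3  0.7 -3.9] w 0.0471 j6 -0.41
t 33.22 p [ 0.4113 -0.2331  0.1999] F [-0.3 -0.1 -2.9] w 0.0466 j6 -1.07
t 34.02 p [ 0.4114 -0.2336  0.1353] F [-0.6  0.9 -1.4] w 0.0472 j6 -1.07
```

View pics/c16.png

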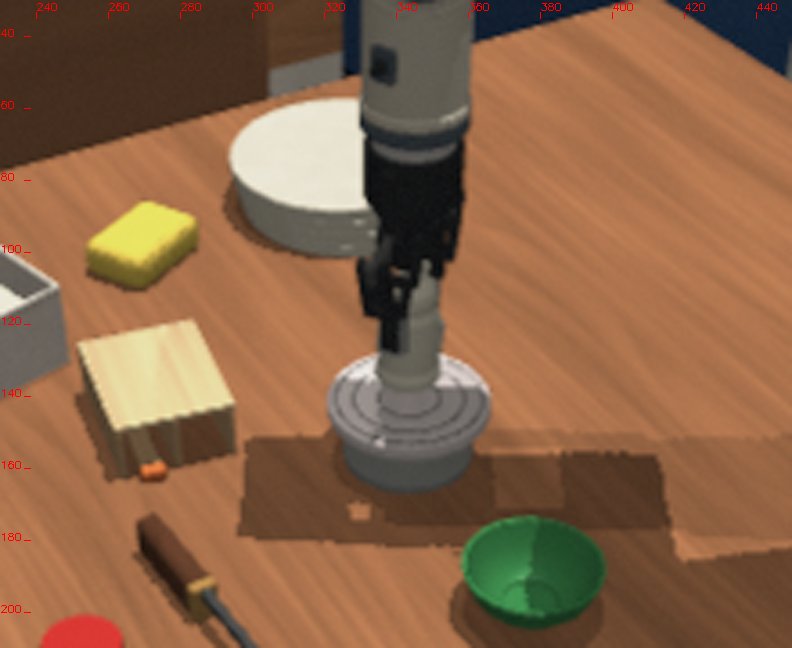

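View pics/c17.png

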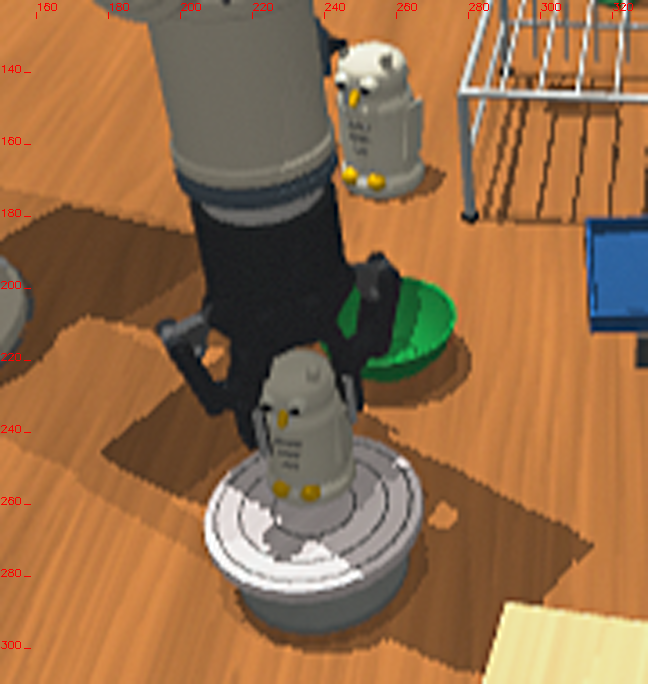

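The owl hangs upright and centred over the wheel. I'll lower it watching the wrist force.

Run:
```python
from h import *
W=np.array([.411,-.2335,0])
bot.servo_line(W+[0,0,.114],velocity=.06);bot.dwell(.2)
f0=np.mean([get_obs()['wrist_force'][2]]);print(f0)
z=.114
while z>.107:
    z-=.001; bot.servo_line(W+[0,0,z],velocity=.02); bot.dwell(.1)
    o=get_obs();print(round(z,4),round(o['position'][2],4),round(o['wrist_force'][2],1))
    if o['wrist_force'][2]>1.0+max(f0,-2.5)+1.5: break
snap('scene','s13');snap('side','d13');crop('d13',150,120,330,310,3.6,'c18')
```

```text
-1.1089535752281476
0.113 0.113 -2.0
0.112 0.112 -3.0
0.111 0.111 -2.4
0.11 0.1106 7.3
```

View pics/c18.png

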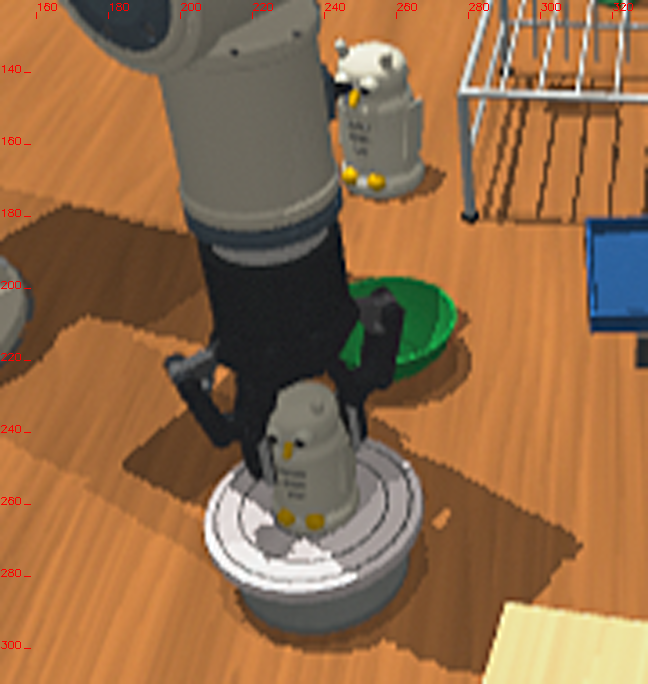

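Contact came at the expected height, with 7 N on the wrist and the owl upright in the middle. I'll ease off, release and retreat.

Run:
```python
from h import *
W=np.array([.411,-.2335,0])
bot.servo_line(W+[0,0,.1106],velocity=.02)
hand.move_gripper(.06);hand.move_gripper(.085);bot.dwell(.2)
bot.servo_line(W+[0,0,.24],velocity=.1); bot.dwell(.2)
snap('wrist','w14');st()
bot.reach([.40,.12,.35],q(.55)); bot.dwell(.3)
snap('scene','s14');snap('side','d14');st()
```

```text
t 39.12 p [ 0.4109 -0.2334  0.2397] F [ 0.7 -0.4 -0.5] w 0.0848 j6 -1.07
t 40.9 p [0.4001 0.1197 0.3499] F [ 0.5  0.2 -0. ] w 0.0852 j6 -0.26
```

View pics/s14.png

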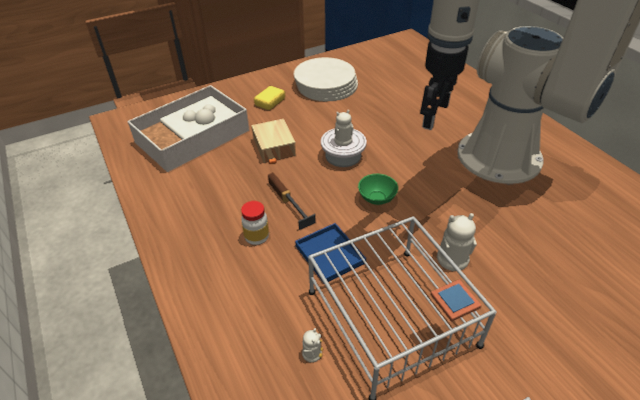

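View pics/d14.png

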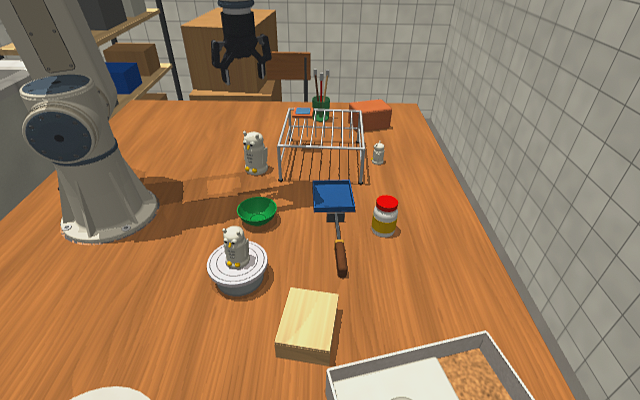

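View pics/w14.png

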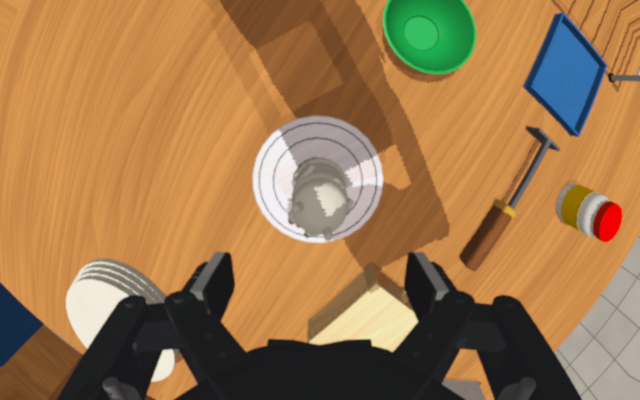

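The owl stands upright in the middle of the wheel (scene 343,130; side 235,247). The rake is flat with its blade off the tray, the tray is flat, and the bowl, jar and stick are in place.

Run:
```python
from h import *
print(hand_in())
```

```text
the job is handed in; nothing more can be done
None
```

The job is done and handed in. The robot's clock was at about 41 s of the 72 s allowed, and `hand_in()` gave no verdict.

**What I did**
- I drew the rake about 150 mm by its bar, until it lay clear of the cubby, and let go of it.
- I took it again near the end of its handle and hooked the blade inside the tray's near wall.
- I drew the tray out until the owl stood about 77 mm in front of the rack.
- I laid the rake down flat, with its blade about 30 mm from the tray.
- I set the owl on the middle of the banding wheel. It touched at the expected height, with about 7 N on the wrist.

**Last checks**
- The final pictures show the owl upright at the wheel's centre, and the rake and tray flat.
- The bowl and jar look unmoved. The stick end showed in its place in the scene view.

**Disagreements**
- Triangulated heights read about 3 to 5 mm low against your text, up to 10 mm at the tray corners. I put this down to calibration and image resolution and used your heights.
- Two measurements of the wheel centre differed by about 4 mm, so I used their mean.
- The contact-force conditions (fingers on rake, blade on tray) could not be read directly. I inferred them from the pictures and the grip opening.

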